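# Slide the specimen tray under the imaging hood to its stop

### The arm

A 6-joint arm with a two-finger parallel gripper is mounted at the origin on the work surface. World frame = base frame: x ahead of the robot, y to its left, z up, the work surface at z = 0. Lengths are in mm, angles in rad, forces in N, time in s.
With the tool pointing down it reaches from about 275 to 725 mm from the base axis. Payload 15.9 kg.
Tool frame: the origin (TCP) lies between the finger pads; the fingertips stand 25 mm ahead of it and the grasp point (between the pads) lies 6 mm ahead of it; z points along the fingers, y is the line along which they close (so a half turn about z gives the same grasp; the last joint's range is limited). The gripper opens to 85 mm and grips with 20 to 120 N. Pads are 22 mm wide; open, the fingers measure 114 mm over their backs; the gripper's body (76 mm by 85 mm) begins 54 mm behind the grasp point. The pads swing forward as they close: fully open they stand 13 mm farther back than shut.
Start: joints at [0, 0.213, -0.034, 1.323, 0, 1.571], TCP at [499.986, -0, 256.306] pointing down, gripper open.
Joint ranges: [-2.98, 2.98], [-0.74, 1.72], [-1.14, 1.35], [-2.1, 2.04], [-1.57, 1.44], [-3.14, 3.14]. Speed limits (rad/s): [1.89, 1.89, 2.39, 2.57, 3.14, 3.14].

### API

Orientations are given as [roll, pitch, yaw] about the fixed x, y, z axes, in that order (R = Rz(yaw) Ry(pitch) Rx(roll)).
In Python, from station import ctrl gives the robot as it stands. The module is installed in compiled form; this text tells all that it offers. Calls block until the motion is done:
- ctrl.goto(position, orientation): joint-space move of the TCP to a pose.
- ctrl.line_to(position, ori=None, v=150, contact_N=None): straight line of the TCP; ori=None keeps the orientation; v is the mean speed in mm/s. With contact_N (N) it stops when the force on the tool has changed by that much, and returns True; else False.
- ctrl.move_joints(angles): joint-space move.
- ctrl.move_gripper(opening, force=None): opening from 0.0 (shut) to 1.0 (fully open); force is the grip in N (None keeps the last); returns when the fingers have stopped.
- ctrl.dwell(seconds).
- ctrl.solve_ik(position, orientation): joint angles nearest the present ones, or None.
- ctrl.sense(): the state.
- ctrl.read_camera(name): name is "scene" or "side" or "wrist"; returns the picture (384x512x3 uint8, blue, green, red); there is no depth.
- ctrl.camera_params(name): a dict with "camera_matrix" (3x3 intrinsics, pixels), "k1" (the pictures are not rectified: a ray, as slopes to the right and down, at radius r is drawn at 1 + k1 r^2 times it, then the intrinsics apply), "pose" (4x4, takes a point from camera to world coordinates); the wrist camera has in their place "T_tool_cam" (4x4, takes a point from camera to tool coordinates, whose origin is the TCP and whose axes are the flange's). Camera axes: x right, y up, looking along -z (the intrinsics and any distortion apply to the point x, -y, -z); pixel columns grow to the right and rows downward; lengths in mm; the calibration is good to about 2 mm. A picture is of the moment at which its call begins: read the wrist's pose just before it. camera_params takes no time and is no camera call.
A pose or a line that the arm cannot do raises ctrl.MotionError and nothing moves.
- ctrl.job_done(): hands the job in; it is judged then, once.
The state is a dict: "clock": time; "joints": joint angles; "dq": joint speeds; "effort": joint torques, N m; "eef_pos": TCP position; "orientation": TCP orientation; "wrist_force": force on the tool from outside, world axes, zero at the start; "ft_torque": the same for the moment, N m; "grip_width": opening from 0.0 (shut) to 1.0 (fully open); "grasp_force": force on a finger pad.
Only numpy, scipy, OpenCV 4.12 (cv2) and the standard library are available. Lean on these libraries where they do the work, as an engineer would, in place of code of your own. Each camera call takes 0.05 s, during which the arm holds its last target. There are 200 camera calls.

### The job

Slide the specimen tray, flat on the bench and without lifting it, nose first between the two fences and in under the imaging hood until you feel its nose meet the sprung depth stop hidden inside, and press it home there for half a second with a push on the stop of about 10 N, never as much as 20 N on any part of the station. Then let go so that the tray stays against the stop, straight, with the padlock still lying in its front bay; tray and padlock must not touch the hood, and the jar, mouse and brush stay where they are.

Things in the scene. Friction and masses are not known exactly. Their poses are not given: they have to be found in the camera images.
- tray_grip (a point): grip of the specimen tray: a black upright post 18 mm (along the tray) x 22 mm (across) at the tray's rear end, its top 66 mm above the bench. This point is on the post's axis, 46 mm above the tray's underside. Axes are the tray's: x to its nose, y across, z up. Keep the fingertips above the tray's 16 mm rim.
- tray_nose (a point): middle of the tray's flat front end, 230 mm ahead of the grip along the tray's x, 8 mm above its underside; axes as the tray's
- tray: the tray: loose bare aluminium, 250 mm long, 110 mm wide, floor 6 mm thick, rim 16 mm high, about 0.5 kg; rubs on the bench with up to about 6 N when slid. Origin at the centre of its underside, 105 mm ahead of the grip post, 125 mm behind the nose; x to the nose, z up. A cross rib at the middle closes off the front bay, in which the padlock lies
- padlock_center (a point): a brass padlock with a steel shackle, the specimen: lying flat and loose in the tray's front bay, 63 x 46 x 26 mm, 0.16 kg. Point half-way up, near its middle. Its top is 32 mm above the bench; the bay's rim stands 10 mm above the tray floor
- station: the fixed imaging station. Origin on the bench, middle of its mouth (the hood's lower front edge); x points in under the hood, z up. On the centre line inside, out of sight, is the depth stop: a sprung rubber pad 50 mm wide, 3 to 17 mm high. Its setting is not measured: its face is anywhere from 80 to 130 mm past the mouth. It gives 0.8 mm per newton, damped, 18 mm at most
- entry (a point): centre line of the channel, 50 mm before the mouth, 11 mm above the bench; axes as the station's. Two steel fences 22 mm high, 116 mm apart (3 mm to spare on each side of the tray), run from here straight in past the stop; before this point their ends flare apart for about 42 mm, to about 130 mm
- hood: the station's fixed hood, same origin and axes as the station: 300 mm deep, 290 mm wide. Its level underside is 44 mm above the bench from the mouth inwards. The black lower part is 75 mm high, front flush with the mouth; the grey and blue upper part rises to 359 mm and stands 65 mm further back
- jar: bystander: a closed jar 60 mm across, 75 mm high; origin under its centre
- mouse: bystander: a black computer mouse, 100 mm long, 32 mm high, on a notebook; origin under its centre
- brush: bystander: a wooden-handled dusting brush lying on the bench; origin under its middle
There are look-alikes about, which are no part of the job. What is meant by the part that bears padlock_center is not orange, and is the larger of those in its own colour.

How it is judged:
By the outcome, as a careful person would: the job done as asked, in the order asked, and still so for the second after the job is handed in, with the robot touching nothing.
It also fails if it takes over 64 s, if anything falls off the work surface, if the arm or the gripper's body presses on something with over 40 N, if the wrist force passes 120 N, or if a joint passes its speed limit or range.

## Working session

There is one attempt and no reset: what is moved stays moved. The work goes in short steps, each a Python script; the robot and the scene stay as the last script left them, time stands still between calls to the robot, and variables do not carry over. Pictures are saved under pics/ and viewed, at most 10 in all, crops included, and the job is handed in when it is done.

```bash
mkdir -p pics && cat > h.py <<'E'
import numpy as np, cv2
from station import ctrl
from scipy.spatial.transform import Rotation as R
def cam(name, save=None):
    s=ctrl.sense(); im=ctrl.read_camera(name).copy(); p=ctrl.camera_params(name)
    if name=="wrist":
        T=np.eye(4); T[:3,:3]=R.from_euler('xyz',s["orientation"]).as_matrix(); T[:3,3]=s["eef_pos"]
        P=T@np.array(p["T_tool_cam"])
    else: P=np.array(p["pose"])
    if save: cv2.imwrite(f"pics/{save}.png",im)
    return im,(np.array(p["camera_matrix"]),p["k1"],P)
def ray(c,uv):
    K,k1,P=c
    q=cv2.undistortPoints(np.array(uv,float).reshape(-1,1,2),K,np.array([k1,0,0,0,0.]))[:,0]
    d=np.c_[q[:,0],-q[:,1],-np.ones(len(q))]@P[:3,:3].T
    return P[:3,3],d
def onz(c,uv,z):
    o,d=ray(c,uv); return o+d*((z-o[2])/d[:,2])[:,None]
def tri(c1,u1,c2,u2):
    o1,d1=ray(c1,u1);o2,d2=ray(c2,u2);out=[]
    for a,b in zip(d1,d2):
        t=np.linalg.lstsq(np.c_[a,-b],o2-o1,rcond=None)[0]
        p,q=o1+a*t[0],o2+b*t[1]; out.append(np.r_[(p+q)/2,np.linalg.norm(p-q)])
    return np.array(out)
def proj(c,X):
    K,k1,P=c; X=np.atleast_2d(X); q=(X-P[:3,3])@P[:3,:3]; a=np.c_[q[:,0],-q[:,1]]/-q[:,2:]
    a=a*(1+k1*(a**2).sum(1))[:,None]; return a@K[:2,:2].T+K[:2,2]
E
python3 - <<'E'
from h import *
for n in("scene","side","wrist"):
    im,c=cam(n,n+"0"); print(n,c[0].round(1).tolist(),c[1],c[2].round(2).tolist())
a=[cv2.imread(f"pics/{n}0.png") for n in("scene","side")]
cv2.imwrite("pics/both0.png",cv2.resize(np.hstack(a),(800,300)))
print(ctrl.sense())
E
```

```text
scene [[392.9, 0.0, 250.6], [0.0, 392.9, 192.6], [0.0, 0.0, 1.0]] 0.04740224050282164 [[0.22, -0.66, 0.72, 1254.08], [0.98, 0.14, -0.16, -20.36], [0.0, 0.74, 0.67, 785.87], [0.0, 0.0, 0.0, 1.0]]
side [[401.7, 0.0, 259.9], [0.0, 401.7, 191.8], [0.0, 0.0, 1.0]] -0.1299448835491445 [[-0.83, 0.35, -0.44, 96.22], [-0.56, -0.5, 0.66, 748.78], [0.01, 0.79, 0.61, 639.5], [0.0, 0.0, 0.0, 1.0]]
wrist [[291.9, 0.0, 252.9], [0.0, 291.9, 196.3], [0.0, 0.0, 1.0]] -0.009130758882354102 [[1.0, -0.0, 0.0, 500.54], [-0.0, 0.96, 0.27, 67.66], [-0.0, -0.27, 0.96, 372.85], [0.0, 0.0, 0.0, 1.0]]
{'clock': 0.15, 'joints': array([-1.77119104e-05,  2.13274703e-01, -3.48670855e-02,  1.32348936e+00,
       -1.99710641e-05,  1.57081301e+00]), 'dq': array([-0.00235837,  0.00120821,  0.00120068, -0.00282526, -0.00127412,
       -0.00022716]), 'effort': array([ 7.54873927e-04, -6.86405826e+01,  4.87247872e+01,  1.30636684e-02,
        8.93374795e-05, -4.25830592e-06]), 'eef_pos': array([ 4.99778843e+02, -1.46556293e-02,  2.55933047e+02]), 'orientation': array([-3.14075783e+00,  1.99849806e-05,  1.57076195e+00]), 'wrist_force': array([0.2765253 , 0.34674684, 0.21925252]), 'ft_torque': array([ 0.02864571,  0.02007394, -0.000694  ]), 'grasp_force': 0.0, 'grip_width': 1.0014877511331193}
```

View pics/scene0.png

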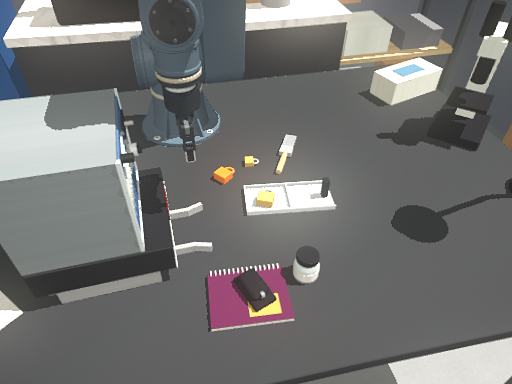

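View pics/side0.png

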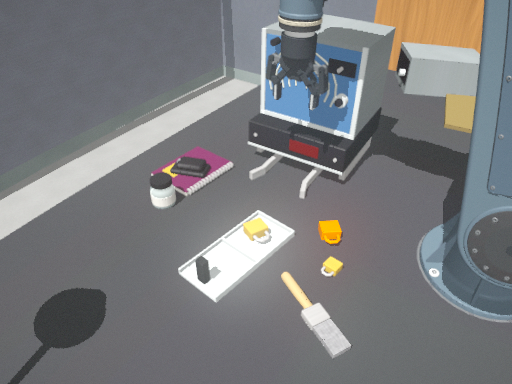

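The scene view shows the tray at about (288,197) with its nose to the left, its black post at (325,187) and the fences at (185,212) and (192,248) in front of the hood. Padlock candidates in the scene view:
- Brass in the tray, (266,199)
- Small brass, (250,161)
- Orange, (224,174)

The larger non-orange one is the one in the tray. I'll check it in the crop.

```bash
python3 - <<'E'
from h import *
out=[]
res={}
for n,seed,box in(("scene",(288,197),(170,140,180,130)),("side",(240,255),(165,130,200,170))):
    im=cv2.imread(f"pics/{n}0.png"); _,c=cam(n)
    hsv=cv2.cvtColor(im,cv2.COLOR_BGR2HSV)
    m=((hsv[...,2]>110)).astype(np.uint8)
    m=cv2.morphologyEx(m,cv2.MORPH_CLOSE,np.ones((5,5)))
    k,l,st,ce=cv2.connectedComponentsWithStats(m)
    i=l[seed[1]-3:seed[1]+4,seed[0]-3:seed[0]+4].max()
    cn=max(cv2.findContours((l==i).astype(np.uint8),0,2)[0],key=cv2.contourArea)
    hull=cv2.convexHull(cn); 
    for e in(3,5,7,9,12):
        q=cv2.approxPolyDP(hull,e,True)[:,0]
        if len(q)<=4: break
    print(n,st[i],q.tolist()); print(onz(c,q,14).round(0).tolist())
    ym=cv2.inRange(hsv,(12,100,90),(35,255,255)); 
    for t in cv2.findContours(ym,0,2)[0]:
        if cv2.contourArea(t)>25: print(' yel',cv2.boundingRect(t),cv2.contourArea(t), im[ym>0].mean(0).round())
    x,y,w,h=box; out.append(cv2.resize(im[y:y+h,x:x+w],(400,int(400*h/w)),interpolation=cv2.INTER_CUBIC)[:285])
    res[n]=c
cv2.imwrite("pics/crop1.png",np.hstack([o[:285] for o in out]))
print('post top',tri(res["scene"],[(325,179.5)],res["side"],[(202,259)]).round(1))
E
```

```text
scene [  207   134   153   198 17314] [[295, 135], [350, 174], [354, 217], [294, 320], [211, 331], [209, 177], [228, 153]]
[[172.0, 377.0, 14.0], [411.0, 478.0, 14.0], [585.0, 416.0, 14.0], [843.0, 166.0, 14.0], [830.0, -11.0, 14.0], [332.0, 54.0, 14.0], [224.0, 132.0, 14.0]]
 yel (248, 293, 34, 24) 281.5 [105. 187. 217.]
 yel (257, 197, 17, 10) 73.5 [105. 187. 217.]
 yel (214, 166, 21, 18) 169.5 [105. 187. 217.]
 yel (244, 156, 11, 11) 73.5 [105. 187. 217.]
 yel (502, 125, 10, 24) 101.5 [105. 187. 217.]
 yel (382, 58, 32, 6) 32.5 [105. 187. 217.]
side [     0      0    512    384 168438] [[511, 0], [511, 343], [456, 383], [111, 383], [58, 369], [0, 255], [0, 11]]
[[258.0, -3737.0, 14.0], [-87.0, 185.0, 14.0], [-14.0, 317.0, 14.0], [456.0, 632.0, 14.0], [548.0, 672.0, 14.0], [885.0, 593.0, 14.0], [3438.0, -659.0, 14.0]]
 yel (323, 256, 20, 20) 215.0 [ 91. 162. 210.]
 yel (318, 220, 24, 24) 440.0 [ 91. 162. 210.]
 yel (243, 218, 25, 23) 297.0 [ 91. 162. 210.]
 yel (162, 163, 16, 15) 65.0 [ 91. 162. 210.]
 yel (444, 95, 31, 38) 908.0 [ 91. 162. 210.]
 yel (374, 0, 110, 71) 4520.5 [ 91. 162. 210.]
post top [[477.  367.7  66.4   3.3]]
```

View pics/crop1.png

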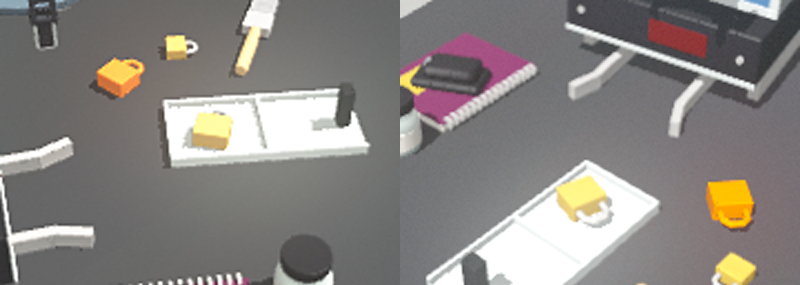

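The crop confirms it. The large yellow-brass padlock with the steel shackle sits in the tray's front bay, and the orange and small brass ones lie on the bench. I'll triangulate the tray corners and fences from hand-read pixels.

```bash
python3 - <<'E'
from h import *
_,cs=cam("scene");_,cd=cam("side")
s=lambda x,y:(170+x/2.222,140+y/2.222)
d=lambda x,y:(165+(x-400)/2,130+y/2)
names=["noseL(-x)","nose+x","rear post top","fence -x tip","fence -x bend","fence +x tip","fence+x bend"]
S=[s(164,102),s(170,157),s(346,88),s(72,143),s(41,152),s(92,232),s(55,228)]
D=[d(657,204),d(587,162),d(476,256),d(676,123),d(684,88),d(573,85),d(608,65)]
for n,r in zip(names,tri(cs,S,cd,D).round(1)):print(n,r)
print(onz(cs,[s(164,102),s(170,157),s(352,92),s(368,147)],16).round(1))
print(onz(cs,[s(72,143),s(41,152),s(92,232),s(55,228)],22).round(1))
print(onz(cd,[d(657,204),d(587,162)],16).round(1))
# mouth lower edge of hood in side
print(onz(cd,[d(568,30),d(752,95)],44).round(1))
E
```

```text
noseL(-x) [396.4 150.6  13.5   3.9]
nose+x [501.4 136.7  15.2   4.4]
rear post top [477.4 367.3  67.5   1.1]
fence -x tip [450.2  17.7  19.    3.7]
fence -x bend [469.5 -25.8  36.2  15.2]
fence +x tip [603.4  22.9  20.5   0.8]
fence+x bend [586.8 -23.6  28.2  16.9]
[[397.2 148.8  16. ]
 [500.2 135.   16. ]
 [431.8 400.4  16. ]
 [536.3 382.   16. ]]
[[455.3  18.8  22. ]
 [463.  -20.7  22. ]
 [604.4  22.6  22. ]
 [589.4 -17.6  22. ]]
[[395.8 155.2  16. ]
 [501.5 140.   16. ]]
[[668.7 -57.2  44. ]
 [383.9 -63.2  44. ]]
```

View pics/wrist0.png

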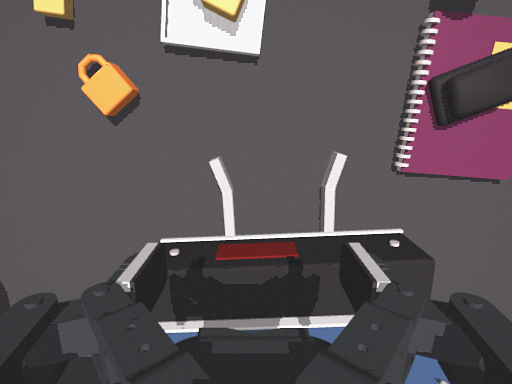

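```bash
python3 - <<'E'
from h import *
o=ctrl.sense()["orientation"]
ctrl.goto([527,40,256],[np.pi,0,np.pi/2]); a,ca=cam("wrist","wA"); np.save("wA.npy",np.array(ca,dtype=object),allow_pickle=True)
ctrl.goto([465,230,256],[np.pi,0,np.pi/2]); b,cb=cam("wrist","wB"); np.save("wB.npy",np.array(cb,dtype=object),allow_pickle=True)
cv2.imwrite("pics/AB.png",np.hstack([cv2.resize(a,(400,300)),cv2.resize(b,(400,300))]))
print(ctrl.sense()["clock"], ctrl.sense()["wrist_force"])
E
```

```text
1.575 [ 0.54926705  0.58969565 -0.23195467]
```

View pics/AB.png

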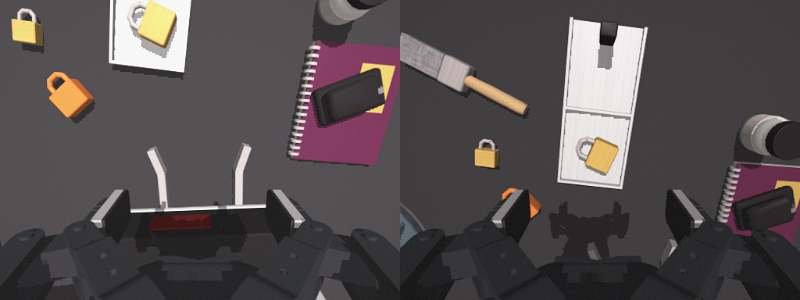

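Left half (A): fence flares at (152,150) and (248,145), bends near (165,175) and (238,172), hood lip at row 208. Right half (B): the tray spans (557–647, 18–188), with the post at (608,33) and the padlock in the front bay. Next I'll fit lines to these.

```bash
python3 - <<'E'
from h import *
A=cv2.imread("pics/wA.png");B=cv2.imread("pics/wB.png")
ca=tuple(np.load("wA.npy",allow_pickle=True));cb=tuple(np.load("wB.npy",allow_pickle=True))
hs=lambda i:cv2.cvtColor(i,cv2.COLOR_BGR2HSV)
h=hs(A); m=((h[...,2]>125)&(h[...,1]<60)).astype(np.uint8)
rows=[]
for v in range(186,272,4):
    r=[]
    for lo,hi in((185,235),(285,330)):
        x=np.flatnonzero(m[v,lo:hi])+lo
        r+= [x.min(),x.max()+1] if len(x) else [-1,-1]
    g=onz(ca,[(u,v+.5) for u in r],22)
    print(v,r,g[:,0].round(1),g[0,1].round(1)); 
# hood lip: white strip between x=165..350 rows 255-275
pt=[]
for u in list(range(172,200,4))+list(range(222,296,4))+list(range(318,348,4)):
    y=np.flatnonzero(m[255:285,u])+255
    if len(y): pt.append((u,y.min(),y.max()+1))
pt=np.array(pt); print(pt[::3].tolist())
for k,z in((1,44),(2,44)):
    g=onz(ca,pt[:,[0,k]],z); p=np.polyfit(g[:,0],g[:,1],1); print("lip",p,np.polyval(p,527), (g[:,1]-np.polyval(p,g[:,0])).round(1)[::3])
# tray
h=hs(B); m=((h[...,2]>120)&(h[...,1]<70)).astype(np.uint8); m=cv2.morphologyEx(m,cv2.MORPH_OPEN,np.ones((3,3)))
k,l,st,ce=cv2.connectedComponentsWithStats(m)
i=l[150:240,205:300]; i=np.bincount(i[i>0]).argmax(); print(st[i])
c=max(cv2.findContours((l==i).astype(np.uint8),0,1)[0],key=cv2.contourArea)
H=cv2.convexHull(c)
f=lambda q:cv2.minAreaRect(q)
g=onz(cb,c[:,0].astype(float)+.5,16)[:,:2].astype(np.float32)
rc=cv2.minAreaRect(g); print("rect z16",rc,cv2.boxPoints(rc).round(1).tolist())
# post dark
p=((h[...,2]<60)).astype(np.uint8); k,l2,st2,ce2=cv2.connectedComponentsWithStats(p[20:60,245:300]); print(st2.tolist(),ce2.round(1).tolist())
E
```

```text
186 [-1, -1, np.int64(312), np.int64(319)] [212.1 212.1 601.1 609.7] 22.4
190 [np.int64(192), np.int64(201), np.int64(311), np.int64(322)] [452.5 463.6 600.1 613.8] 17.6
194 [np.int64(188), np.int64(202), np.int64(309), np.int64(321)] [447.2 464.7 597.9 612.9] 12.4
198 [np.int64(189), np.int64(204), np.int64(308), np.int64(319)] [448.1 466.9 597.  610.7] 7.2
202 [np.int64(191), np.int64(206), np.int64(306), np.int64(318)] [450.4 469.2 594.7 609.8] 2.0
206 [np.int64(193), np.int64(208), np.int64(305), np.int64(316)] [452.6 471.5 593.7 607.6] -3.3
210 [np.int64(195), np.int64(209), np.int64(304), np.int64(315)] [454.8 472.6 592.7 606.6] -8.6
214 [np.int64(196), np.int64(211), np.int64(302), np.int64(313)] [455.8 474.9 590.4 604.4] -13.9
218 [np.int64(198), np.int64(212), np.int64(301), np.int64(312)] [458.1 476.  589.4 603.5] -19.3
222 [np.int64(200), np.int64(212), np.int64(301), np.int64(311)] [460.4 475.8 589.7 602.5] -24.7
226 [np.int64(201), np.int64(212), np.int64(301), np.int64(311)] [461.4 475.6 589.9 602.8] -30.2
230 [np.int64(202), np.int64(212), np.int64(301), np.int64(311)]
[... 1286 characters left out ...]
.3480923e-02 -1.0177435e+02] -78.8599037688627 [ 0.2 -0.4  0.4  0.  -0.6  0.2 -0.5  0.3 -0.3 -0.7  0.1]
[  201    22   116   220 17353]
rect z16 ((467.65142822265625, 263.60015869140625), (250.12892150878906, 111.15027618408203), 83.23445129394531) [[397.70001220703125, 146.0], [508.1000061035156, 132.89999389648438], [537.5999755859375, 381.20001220703125], [427.20001220703125, 394.29998779296875]]
[[0, 0, 55, 40, 1809], [50, 0, 1, 1, 1], [0, 6, 8, 2, 8], [9, 6, 26, 33, 369], [36, 11, 1, 1, 1], [39, 12, 5, 1, 5], [47, 13, 5, 1, 5], [54, 14, 1, 1, 1], [17, 21, 1, 1, 1]] [[28.3, 18.4], [50.0, 0.0], [3.5, 6.9], [20.6, 25.5], [36.0, 11.0], [41.0, 12.0], [49.0, 13.0], [54.0, 14.0], [17.0, 21.0]]
```

Measured so far:
- **Tray:** the rectangle fit comes out at 250 x 111 mm, matching the description. Yaw is -1.689 and the grip is at about (480,368).
- **Station:** the mouth is at about (534.5,-72) with yaw -1.528.

I'll grasp the post, slide the tray to just before the flares, release, and look at the tray and fences in one picture.

```bash
cat > g.py <<'E'
from h import *
M=np.array([534.5,-72.0]); YS=-1.5283
def spose(d,lat=0,yaw=YS): # station-frame point -> world xy
    x=np.array([np.cos(YS),np.sin(YS)]);y=np.array([-x[1],x[0]]); return M+d*x+lat*y
ori=lambda th:[np.pi,0,th+np.pi]
def st(): 
    s=ctrl.sense(); print(round(s["clock"],2),s["eef_pos"].round(1),"yaw",round(s["orientation"][2]-np.pi,4),"F",s["wrist_force"].round(1),"T",s["ft_torque"].round(2),"grip",round(s["grip_width"],3),round(s["grasp_force"],1)); return s
E
python3 - <<'E'
from g import *
G=[480.1,367.9]; th=-1.6891
ctrl.goto(G+[120],ori(th)); st()
ctrl.line_to(G+[54],v=100); st()
ctrl.move_gripper(0,40); st()
p=spose(-330); print(p)
ctrl.line_to([*p,54],ori(YS),v=60); st()
ctrl.move_gripper(0.8); ctrl.line_to([*p,120],v=150)
ctrl.goto([*spose(-160),270],ori(YS)); ctrl.dwell(.1); st()
a,c=cam("wrist","wC"); np.save("wC.npy",np.array(c,dtype=object),allow_pickle=True)
E
```

```text
2.38 [480.8 367.1 121. ] yaw -1.6895 F [-0.4  0.4  1. ] T [ 0.   -0.02 -0.02] grip 1.002 0.0
3.18 [480.5 368.   54.8] yaw -1.6893 F [-1.1 -0.6  0.1] T [ 0.02 -0.05 -0.02] grip 1.004 0.0
3.78 [480.  368.   54.2] yaw -1.6892 F [-2.4  0.   5.2] T [ 0.01  0.61 -0.33] grip 0.253 40.2
[520.48043279 257.70206511]
5.89 [520.5 258.4  54.3] yaw -1.5281 F [-2.5  5.7  4.2] T [ 0.88  0.64 -0.42] grip 0.25 40.3
8.0 [527.3  88.9 268.5] yaw -1.527 F [-0.2 -0.1  0.2] T [ 0.01 -0.01  0.02] grip 0.802 0.0
```

View pics/wC.png

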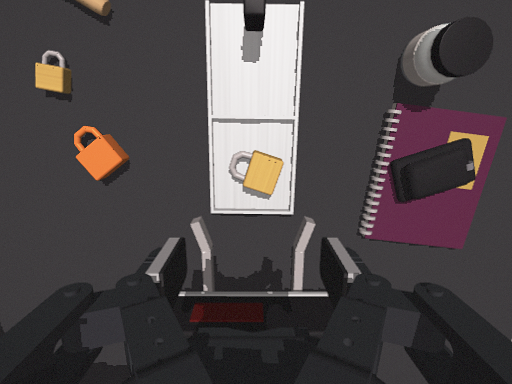

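Tray (rows 3–214) and fences (bends about (207,252) and (300,252)) are in one picture, with the padlock at (262,172) in the front bay. I'll measure the alignment between tray and channel.

```bash
python3 - <<'E'
from g import *
A=cv2.imread("pics/wC.png");c=tuple(np.load("wC.npy",allow_pickle=True))
h=cv2.cvtColor(A,cv2.COLOR_BGR2HSV)
x=np.array([np.cos(YS),np.sin(YS)]);Y=np.array([-x[1],x[0]])
sf=lambda w:np.c_[(w[:,:2]-M)@x,(w[:,:2]-M)@Y]
V=cv2.GaussianBlur(h[...,2],(3,3),0).astype(float)
print(V[100,200:216],V[230,190:220],V[262,195:220])
def edges(v,lo,hi,t):
    r=V[v,lo:hi]; b=r>t; i=np.flatnonzero(b)
    if not len(i): return None
    a,e=i[0],i[-1]
    f0=a-(r[a]-t)/(r[a]-r[a-1]) if a>0 else a
    f1=e+(r[e]-t)/(r[e]-r[e+1]) if e+1<len(r) else e
    return lo+f0+.5,lo+f1+.5
L=[];Rr=[]
for v in range(40,210,5):
    e=edges(v,190,320,120); w=sf(onz(c,[(e[0],v+.5),(e[1],v+.5)],16)); L.append(w[0]);Rr.append(w[1])
for n,q in(("L",L),("R",Rr)):
    q=np.array(q); p=np.polyfit(q[:,0],q[:,1],1); print("tray",n,p.round(4),"res",np.std(q[:,1]-np.polyval(p,q[:,0])).round(2),"at d=-105:",np.polyval(p,-105).round(2),"at -330",np.polyval(p,-330).round(2))
nz=[]
for u in range(222,288,6):
    col=V[200:225,u]; i=np.flatnonzero(col>120)[-1]; nz.append((u+.5,200+i+1))
w=sf(onz(c,nz,16)); print("nose d",w[:,0].mean().round(1),"slope",np.polyfit(w[:,1],w[:,0],1)[0].round(4))
for v in range(220,294,4):
    l=edges(v,185,222,75); r=edges(v,285,322,75)
    if l and r:
        w=sf(onz(c,[(k,v+.5) for k in(*l,*r)],22)); print(v,np.round([*l,*r],1),w[0,0].round(0),w[:,1].round(1),"mid",((w[1,1]+w[2,1])/2).round(2),((w[0,1]+w[3,1])/2).round(2))
lp=[]
for u in list(range(186,200,3))+list(range(220,290,5))+list(range(308,325,3)):
    col=V[280:305,u]; i=np.argmax(col); lp.append((u+.5,280+i+.5))
w=sf(onz(c,lp,44)); p=np.polyfit(w[:,1],w[:,0],1); print("lip",p, np.std(w[:,0]-np.polyval(p,w[:,1])))
E
```

```text
[ 65.  64.  64.  65.  65.  62.  75. 129. 200. 231. 213. 184. 194. 225.
 235. 234.] [ 63.  71. 108. 156. 183. 186. 186. 186. 186. 186. 185. 171. 139. 107.
  95.  95.  91.  81.  69.  64.  64.  64.  64.  64.  64.  64.  63.  64.
  65.  64.] [ 64.  64.  64.  64.  64.  65.  90. 144. 184. 183. 148. 111.  99. 101.
  99.  91.  78.  66.  53.  42.  42.  53.  63.  65.  65.]
tray L [-1.15000e-02 -5.80709e+01] res 0.08 at d=-105: -56.87 at -330 -54.28
tray R [-1.14000e-02  5.33901e+01] res 0.08 at d=-105: 54.59 at -330 57.16
nose d -100.3 slope 0.0061
220 [191.5 203.9 303.  314.6] -93.0 [-81.4 -65.   66.2  81.6] mid 0.64 0.11
224 [189.4 205.5 301.4 316.5] -88.0 [-84.5 -63.1  64.3  84.4] mid 0.61 -0.04
228 [190.6 207.  299.7 315.2] -82.0 [-83.3 -61.3  62.4  83. ] mid 0.52 -0.12
232 [192.3 208.6 298.  313.4] -76.0 [-81.3 -59.4  60.4  81.1] mid 0.46 -0.13
236 [194.1 210.4 296.5 312. ] -70.0 [-79.3 -57.2  58.6  79.5] mid 0.69 0.13
240 [195.6 212.  295.  310.1] -64.0 [-77.5 -55.3  56.8  77.3] mid 0.75 -0.11
244 [197.4 213.  293.7 308.5] -59.0 [-75.4 -54.1  55.3  75.3] mid 0.59 -0.04
248 [199.1 212.5 29
[... 250 characters left out ...]
 -56.7  56.1  71.9] mid -0.29 0.03
264 [201.2 211.9 293.4 304.8] -28.0 [-71.7 -56.8  56.1  71.8] mid -0.37 0.06
268 [201.3 212.  293.4 304.5] -22.0 [-71.8 -56.8  56.3  71.7] mid -0.28 -0.01
272 [203.  212.2 293.2 304.4] -16.0 [-69.7 -56.8  56.2  72. ] mid -0.27 1.14
276 [203.1 212.4 292.8 304.2] -10.0 [-69.8 -56.7  56.   72. ] mid -0.36 1.1
280 [203.4 212.5 292.8 304. ] -3.0 [-69.7 -56.9  56.3  72. ] mid -0.31 1.16
284 [202.8 212.8 292.6 303.8] 3.0 [-70.8 -56.8  56.2  71.9] mid -0.28 0.55
288 [202.9 213.  292.4 303.3] 10.0 [-71.  -56.6  56.2  71.6] mid -0.25 0.28
292 [185.5 221.5 285.5 321.5] 16.0 [-96.2 -44.7  46.6  97.9] mid 0.9 0.86
lip [-2.81081643e-03  4.11220359e+00] 0.3083863741777904
```

The channel frame holds to within 0.1 mm. The tray sits 1.4 mm off at the grip and -0.0115 rad off in yaw, so I'll regrip, correct both, and go in under guard.

```bash
cat >> g.py <<'E'
TH=YS+0.0115; LAT=-1.4
def nose(d,v=60,cn=None,lat=LAT,th=TH,z=54):  # slide so that nose is at d past the mouth
    r=ctrl.line_to([*spose(d-230,lat),z],ori(th),v=v,contact_N=cn); s=ctrl.sense()
    x=np.array([np.cos(YS),np.sin(YS)]);Y=np.array([-x[1],x[0]]); F=s["wrist_force"][:2]; e=s["eef_pos"][:2]-M
    print(f"t{s['clock']:.2f} hit{r} nose {e@x+230:.1f} lat {e@Y:.2f} Fback {-F@x:.1f} Flat {F@Y:.1f} Fz {s['wrist_force'][2]:.1f} Tz {s['ft_torque'][2]:.2f} grip {s['grasp_force']:.0f}")
    return r,-F@x,F@Y,e@x+230
E
python3 - <<'E'
from g import *
ctrl.goto([520.5,258.0,120],ori(YS)); ctrl.line_to([520.5,258.0,54],v=100); st()
ctrl.move_gripper(0,40); st()
for d in(-98,-75,-55,-40,-20,0,20,40,55,70):
    r=nose(d,60,9)
    if r[0] or abs(r[2])>8: break
E
```

```text
9.77 [521.  258.   54.7] yaw -1.5286 F [-0.6 -0.1 -0.7] T [-0.01 -0.03 -0.  ] grip 0.801 0.0
10.25 [520.6 258.1  54.5] yaw -1.5285 F [-1.3  0.7  5.5] T [-0.1   0.44 -0.31] grip 0.252 40.0
t10.50 hitFalse nose -98.4 lat -1.32 Fback 4.5 Flat -1.8 Fz 5.4 Tz -0.15 grip 40
t11.03 hitFalse nose -74.7 lat -1.10 Fback -1.9 Flat -0.9 Fz 7.4 Tz 0.10 grip 40
t11.24 hitTrue nose -71.5 lat -0.99 Fback -6.3 Flat 0.4 Fz 7.7 Tz 0.03 grip 40
```

```bash
python3 - <<'E'
from g import *
ctrl.dwell(.3); st()
for d in(-55,-40,-20,0):
    r=nose(d,40,14); ctrl.dwell(.2); s=st()
    if r[0] or abs(r[2])>8: break
c=cam("scene","s2")
cv2.imwrite("pics/s2c.png",cv2.resize(c[0][140:290,150:350],(800,600),interpolation=cv2.INTER_CUBIC))
E
```

```text
11.54 [520.7 229.2  54.5] yaw -1.5167 F [ 0.3 -7.3  9.1] T [-1.47  0.12  0.02] grip 0.25 40.0
t11.75 hitTrue nose -70.8 lat -1.03 Fback -2.0 Flat -0.0 Fz 5.5 Tz -0.03 grip 40
11.95 [520.7 228.5  54.4] yaw -1.5162 F [ 0.8 -2.4  6.4] T [-0.49  0.17 -0.07] grip 0.257 39.7
```

View pics/s2c.png

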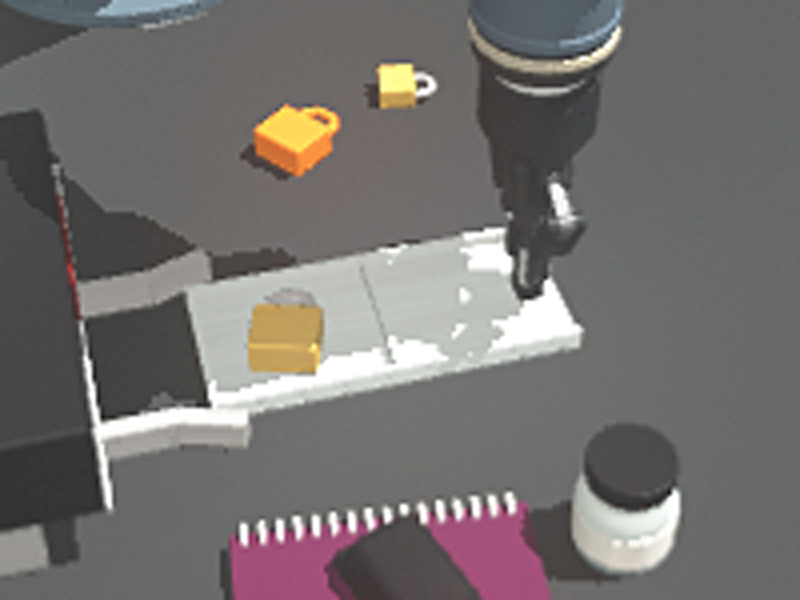

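The tray nose, near crop (200,350), is centred between the flares with nothing touching. The stop was triggered by stiction reversing, about ±7 N. I'll raise the guard and continue in small steps.

```bash
python3 - <<'E'
from g import *
for d in(-60,-50,-40,-30,-20,-10,0,10,20,30,40,50,60,70):
    r=nose(d,30,17)
    if r[0] or abs(r[2])>7: break
E
```

```text
t12.52 hitFalse nose -60.5 lat -1.03 Fback 3.9 Flat -0.0 Fz 7.3 Tz 0.02 grip 40
t13.00 hitFalse nose -50.4 lat -1.04 Fback 3.7 Flat 0.4 Fz 6.4 Tz -0.01 grip 40
t13.48 hitFalse nose -40.4 lat -1.01 Fback 3.9 Flat -0.1 Fz 6.3 Tz 0.07 grip 40
t13.97 hitFalse nose -30.4 lat -1.02 Fback 2.7 Flat 0.1 Fz 7.4 Tz 0.04 grip 40
t14.45 hitFalse nose -20.4 lat -0.99 Fback 3.3 Flat -0.2 Fz 6.3 Tz 0.00 grip 40
t14.93 hitFalse nose -10.4 lat -1.05 Fback 3.8 Flat 0.5 Fz 6.4 Tz 0.09 grip 40
t15.42 hitFalse nose -0.4 lat -1.01 Fback 3.8 Flat 0.3 Fz 7.1 Tz 0.06 grip 40
t15.90 hitFalse nose 9.6 lat -1.06 Fback 3.3 Flat 0.2 Fz 7.3 Tz 0.08 grip 40
t16.38 hitFalse nose 19.6 lat -1.01 Fback 3.8 Flat -0.2 Fz 7.5 Tz 0.14 grip 40
t16.87 hitFalse nose 29.6 lat -1.02 Fback 4.3 Flat 0.5 Fz 6.5 Tz 0.04 grip 40
t17.35 hitFalse nose 39.6 lat -1.02 Fback 4.4 Flat 0.0 Fz 6.0 Tz 0.05 grip 40
t17.83 hitFalse nose 49.6 lat -1.00 Fback 4.2 Flat -1.7 Fz 6.3 Tz -0.02 grip 40
t18.32 hitFalse nose 59.6 lat -1.02 Fback 5.0 Flat 0.2 Fz 6.3 Tz 0.08 grip 40
t18.80 hitFalse nose 69.6 lat -1.00 Fback 4.4 Flat -0.1 Fz 6.9 Tz 0.06 grip 40
```

The slide is clean, with about 4 N of friction and no lateral force. Next I'll feel for the stop in 2 mm steps and press to about 10 N above friction.

```bash
python3 - <<'E'
from g import *
d=70; log=[]; f0=4.2
while d<142:
    d+=2; r=nose(d,20,13)
    log.append((r[3],r[1]))
    if r[0] or abs(r[2])>7 or r[1]>f0+5: break
ctrl.dwell(.2); st()
E
```

```text
t19.05 hitFalse nose 71.3 lat -1.03 Fback 6.4 Flat -0.0 Fz 7.6 Tz 0.02 grip 40
t19.30 hitFalse nose 73.2 lat -1.03 Fback 6.5 Flat -0.7 Fz 6.6 Tz 0.09 grip 40
t19.55 hitFalse nose 75.3 lat -1.04 Fback 7.3 Flat -0.3 Fz 6.5 Tz 0.06 grip 40
t19.80 hitFalse nose 77.2 lat -1.05 Fback 7.7 Flat 0.3 Fz 6.8 Tz 0.03 grip 40
t20.05 hitFalse nose 79.2 lat -1.00 Fback 7.9 Flat 0.2 Fz 6.8 Tz -0.02 grip 40
t20.30 hitFalse nose 81.3 lat -1.01 Fback 7.8 Flat 0.4 Fz 7.6 Tz 0.06 grip 40
t20.55 hitFalse nose 83.2 lat -1.00 Fback 6.8 Flat -0.5 Fz 7.5 Tz 0.04 grip 40
t20.80 hitFalse nose 85.2 lat -0.99 Fback 8.0 Flat -0.2 Fz 7.2 Tz 0.09 grip 40
t21.05 hitFalse nose 87.2 lat -1.01 Fback 7.2 Flat 0.2 Fz 7.4 Tz 0.03 grip 40
t21.30 hitFalse nose 89.3 lat -1.02 Fback 7.1 Flat 0.2 Fz 6.9 Tz 0.04 grip 40
t21.55 hitFalse nose 91.2 lat -1.00 Fback 8.0 Flat 0.1 Fz 7.2 Tz 0.05 grip 40
t21.80 hitFalse nose 93.2 lat -1.03 Fback 8.2 Flat -0.5 Fz 6.9 Tz 0.08 grip 40
t22.05 hitFalse nose 95.2 lat -1.01 Fback 7.8 Flat 0.3 Fz 5.9 Tz 0.01 grip 40
t22.30 hitFalse nose 97.2 lat -1.03 Fback 7.4 Flat -0.7 Fz 8.2 Tz 0.02 grip 40
t22.55 hitFalse nose 99.3 lat -0.97 Fback 8.8 Flat 1.1 Fz 7.1 Tz 0.04 grip 40
t22.80 hitFalse nose 101.2 lat -1.01 Fback 7.3 Flat -0.8 Fz 8.1 Tz 0.06 grip 40
t23.05 hitFalse nose 103.3 lat -1.01 Fback 7.6 Flat 0.8 Fz 7.1 Tz 0.05 grip 40
t23.30 hitFalse nose 105.2 lat -1.05 Fback 7.7 Flat -0.1 Fz 6.9 Tz 0.01 grip 40
t23.55 hitFalse nose 107.0 lat -1.00 Fback 9.9 Flat 0.1 Fz 8.1 Tz 0.03 grip 40
23.75 [528.3  50.9  54.4] yaw -1.5158 F [-0.5  8.9  7.4] T [1.65 0.28 0.02] grip 0.254 39.8
```

In these small steps friction is about 7.6 N, and force starts to rise near 106 mm. I'll continue by 1 mm and look for the 1.25 N/mm slope.

```bash
python3 - <<'E'
from g import *
d=108
while d<140:
    d+=1; r=nose(d,12,13)
    if r[0] or abs(r[2])>7 or r[1]>13.5: break
E
```

```text
t24.00 hitFalse nose 107.8 lat -0.98 Fback 11.8 Flat 0.6 Fz 7.6 Tz 0.04 grip 40
t24.25 hitFalse nose 108.7 lat -1.00 Fback 13.7 Flat -0.1 Fz 7.0 Tz -0.03 grip 40
```

```bash
python3 - <<'E'
from g import *
def avg(n=10):
    f=[];x=np.array([np.cos(YS),np.sin(YS)]);p=[]
    for _ in range(n): ctrl.dwell(.02); s=ctrl.sense(); f.append(-s["wrist_force"][:2]@x); p.append((s["eef_pos"][:2]-M)@x+230)
    print(f"  avg F {np.mean(f):.2f} nose {np.mean(p):.2f} t {s['clock']:.2f}"); return np.mean(f)
avg()
for d in(111,112,113):
    r=nose(d,10,13); f=avg()
    if f>15.5: break
E
```

```text
avg F 12.87 nose 108.66 t 24.42
t24.67 hitFalse nose 109.5 lat -0.98 Fback 13.7 Flat 0.7 Fz 6.1 Tz -0.05 grip 40
  avg F 13.67 nose 109.55 t 24.83
t25.08 hitFalse nose 110.4 lat -0.98 Fback 16.2 Flat 0.5 Fz 6.5 Tz -0.03 grip 40
  avg F 14.99 nose 110.43 t 25.25
t25.50 hitFalse nose 111.3 lat -0.94 Fback 16.1 Flat 0.2 Fz 6.3 Tz -0.07 grip 40
  avg F 15.90 nose 111.32 t 25.67
```

Static slope is about 1.2 N/mm, so this is the sprung stop, with contact near 105.7 mm. I'll press about 2 mm further, hold, ease back to about 4 N, and release.

```bash
python3 - <<'E'
from g import *
x=np.array([np.cos(YS),np.sin(YS)])
def avg(n=10,t=.02):
    f=[];p=[]
    for _ in range(n): ctrl.dwell(t); s=ctrl.sense(); f.append(-s["wrist_force"][:2]@x); p.append((s["eef_pos"][:2]-M)@x+230)
    print(f"  avg F {np.mean(f):.2f} max {max(f):.2f} nose {np.mean(p):.2f} t {s['clock']:.2f}"); return np.mean(f)
nose(114,10,13); avg(); nose(115,10,13); avg(50)
for d in(114,113,112,111): nose(d,10); 
avg()
E
```

```text
t25.92 hitFalse nose 112.2 lat -0.96 Fback 17.0 Flat 0.2 Fz 7.0 Tz -0.00 grip 40
  avg F 17.29 max 17.99 nose 112.20 t 26.08
t26.33 hitFalse nose 113.1 lat -0.96 Fback 17.8 Flat 0.9 Fz 6.4 Tz 0.01 grip 40
  avg F 18.00 max 19.10 nose 113.09 t 27.17
t27.42 hitFalse nose 113.0 lat -0.94 Fback 9.2 Flat 0.4 Fz 6.4 Tz 0.00 grip 40
t27.67 hitFalse nose 112.7 lat -0.97 Fback 2.9 Flat 0.0 Fz 7.2 Tz 0.03 grip 40
t27.92 hitFalse nose 112.1 lat -0.96 Fback 0.7 Flat 0.5 Fz 7.5 Tz 0.09 grip 40
t28.17 hitFalse nose 111.3 lat -0.95 Fback -2.2 Flat 1.3 Fz 7.9 Tz 0.04 grip 40
  avg F -2.06 max -1.28 nose 111.27 t 28.33
```

Forward and reverse friction together give about 10 N on the stop during the 1 s hold. I'll ease back a little more, zero the tool force, and release.

```bash
python3 - <<'E'
from g import *
for d in(110,109,108,107): nose(d,10)
for d in(107.7,108.4,109):
    r=nose(d,10)
    if r[1]>-1: break
ctrl.dwell(.2); p=ctrl.sense()["eef_pos"]; st()
ctrl.move_gripper(.45); ctrl.move_gripper(.8); st()
ctrl.line_to([p[0],p[1],125],v=80); st()
ctrl.goto([*spose(-165),270],ori(YS)); ctrl.dwell(.1); st()
a,c=cam("wrist","wD"); np.save("wD.npy",np.array(c,dtype=object),allow_pickle=True)
b,_=cam("side","sD")
cv2.imwrite("pics/D.png",np.hstack([cv2.resize(a,(400,300)),cv2.resize(b[110:290,130:370],(400,300))]))
E
```

```text
t28.58 hitFalse nose 110.4 lat -0.96 Fback -3.6 Flat 0.7 Fz 7.8 Tz 0.08 grip 40
t28.83 hitFalse nose 109.5 lat -0.95 Fback -4.9 Flat 0.7 Fz 8.1 Tz 0.07 grip 40
t29.08 hitFalse nose 108.6 lat -0.96 Fback -5.3 Flat 1.5 Fz 7.5 Tz 0.11 grip 40
t29.33 hitFalse nose 107.8 lat -0.96 Fback -6.9 Flat 0.4 Fz 7.4 Tz 0.08 grip 40
t29.58 hitFalse nose 107.8 lat -0.95 Fback -0.1 Flat 0.9 Fz 7.3 Tz 0.02 grip 40
29.78 [528.4  50.1  54.4] yaw -1.5166 F [ 0.9 -1.   7.4] T [0.02 0.16 0.05] grip 0.252 39.8
30.49 [527.9  50.1  54. ] yaw -1.5168 F [ 0.3 -0.1 -0.3] T [ 0.01 -0.   -0.  ] grip 0.8 0.0
31.53 [528.1  50.  124.5] yaw -1.5168 F [ 0.5  0.1 -0.3] T [-0.02 -0.    0.  ] grip 0.795 0.0
32.28 [527.   92.6 268.6] yaw -1.5285 F [-0.   0.1 -1. ] T [-0.02  0.01  0.04] grip 0.798 0.0
```

View pics/D.png

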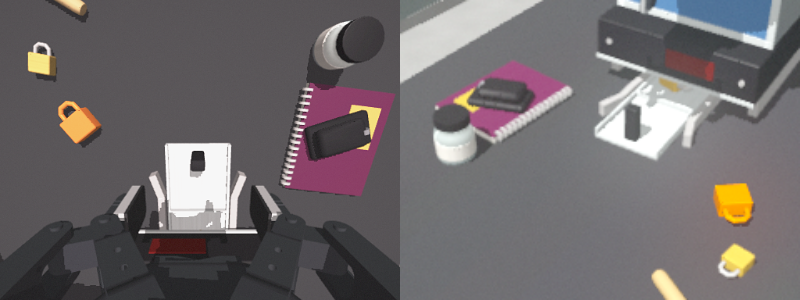

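The tray is in the channel and straight, with its rear edge at about (197,143) and the post at (198,160). The padlock is just visible under the hood lip at (668,85) in the right half. I'll check the tray's position against where it was before release.

```bash
python3 - <<'E'
from g import *
c=tuple(np.load("wD.npy",allow_pickle=True)); V=cv2.cvtColor(cv2.imread("pics/wD.png"),cv2.COLOR_BGR2HSV)[...,2].astype(float)
x=np.array([np.cos(YS),np.sin(YS)]);Y=np.array([-x[1],x[0]])
sf=lambda w:np.c_[(w[:,:2]-M)@x,(w[:,:2]-M)@Y]
L=[]
for v in range(190,218,3):
    i=np.flatnonzero(V[v,200:302]>150)+200; w=sf(onz(c,[(i[0],v+.5),(i[-1]+1,v+.5)],16)); L.append([w[0,0],w[0,1],w[1,1]])
L=np.array(L); print(L.mean(0).round(1),np.polyfit(L[:,0],L[:,1:],1)[0].round(3))
t=[(u+.5,170+np.flatnonzero(V[170:200,u]>150)[0]) for u in range(220,288,6)]
w=sf(onz(c,t,16)); print("rear d",w[:,0].mean().round(1),"-> nose",(w[:,0].mean()+250).round(1),"slope",np.polyfit(w[:,1],w[:,0],1)[0].round(4))
E
```

```text
[-117.9  -55.1   56.3] [ 0.01  -0.007]
rear d -146.5 -> nose 103.5 slope -0.0001
```

Allowing for the visible rear face, the nose is at about 107.3 mm, past first contact at about 105.7, and the tray is straight with yaw error near 0. Handing in.

```bash
python3 -c "
from station import ctrl
print(ctrl.job_done(), ctrl.sense()['clock'])"
```

```text
the job is handed in; nothing more can be done
the job is handed in; nothing more can be done
```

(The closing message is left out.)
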